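# Dock and charge the mixing pot

## Robot

A 6-joint arm with a two-finger parallel gripper is mounted at the origin on the work surface. World frame = base frame: x ahead of the robot, y to its left, z up, the work surface at z = 0. Lengths are in m, angles in rad, forces in N, time in s.
With the tool pointing down it reaches from about 0.35 to 0.8 m from the base axis. Payload 7.3 kg.
Tool frame: the origin (TCP) lies at the very end of the fingers, on their centre line; the grasp point (between the pads) lies 19 mm behind it; z points along the fingers, y is the line along which they close (so a half turn about z gives the same grasp; the last joint's range is limited). The gripper opens to 85 mm and grips with 20 to 120 N. Pads are 22 mm wide; open, the fingers measure 114 mm over their backs; the gripper's body (76 mm by 85 mm) begins 54 mm behind the grasp point. The pads swing forward as they close: fully open they stand 13 mm farther back than shut.
Start: joints at [1.063, 0.342, 1.524, -0, 1.275, -0.146], TCP at [0.186, 0.491, 0.231] pointing down, gripper open.
Joint ranges: [-2.53, 2.53], [-0.77, 2.02], [0.04, 2.7], [-1, 4.14], [0.28, 2.66], [-3.11, 3.11]. Speed limits (rad/s): [2.57, 2.57, 3.14, 3.14, 3.14, 3.14].

## Interface

Orientations are given as a unit quaternion [x, y, z, w].
In Python, from bench import readout, capture, camera_model, job gives the robot as it stands.
- The arm moves only by the tool drive_tool, never from a script. Its argument "increments" is a list of rows, each a list of 7 numbers: the shift along the tool's x, y, z normalised to -1 to 1, where 1 is 400 mm, then the turn, a rotation vector about the tool's x, y, z normalised to -1 to 1, where 1 is 90 degrees, then the closure, from -1 (fully open) to 1 (shut). In form: [[tx, ty, tz, wx, wy, wz, gripper], ...]. A call has 1 to 20 rows; each row shifts and turns the commanded pose from where the row before left it, along the tool's axes as they then stand; what a row does not reach is not made up. A row lasts 1/10 s, in which the tool goes at most 50 mm and 8.59 degrees, less where a joint would pass 70% of its speed; a pose out of reach is approached as far as the arm can. A call with a number of a shift or a turn outside -1 to 1 is refused whole. A call with a gripper value outside its range is refused whole. The fingers move at their own pace and stop on an object; the grip force is fixed at half the most. Time passes only in rows, so rows that do not move let the fingers close. It gives the time, the measured TCP pose, the force, the opening and the grip force at its end, in the units of the state.
- readout.sense(): the state, without advancing time (a new reading comes with each control period).
- capture(name): name is "scene" or "top"; returns (picture, depth): 384x512x3 uint8, red, green, blue; 384x512 float32, m along the optical axis (not along the pixel's ray), 0 where there is no reading.
- camera_model(name): a dict with "fx", "fy", "cx", "cy" (pixels), "rvec" (rotation vector, rad) and "tvec" (3), from world to camera coordinates, as OpenCV has them. Camera axes: x right, y down, z forward; pixel columns grow to the right and rows downward; lengths in m; the calibration is good to about 2 mm. A picture is of the moment at which its call begins. camera_model takes no time and is no camera call.
- job.job_done(): hands the job in; it is judged then, once.
The state is a dict: "time_s": time; "joint_pos": joint angles; "joint_vel": joint speeds; "joint_torque": joint torques, N m; "eef_pos": TCP position; "tool_rot": TCP orientation; "ft_force": force on the tool from outside, world axes, zero at the start; "wrist_torque": the same for the moment, N m; "gripper_width": finger opening in m; "finger_force": force on a finger pad.
Only numpy, scipy, OpenCV 4.12 (cv2) and the standard library are available. Lean on these libraries where they do the work, as an engineer would, in place of code of your own. Each camera call takes 0.05 s, during which the arm holds its last target. There are 200 camera calls.

## Task

Push the steel mixing pot along the bench, without lifting or tipping it and without putting the fingers inside it, fully home into the docking yoke. Only then tip all six grinding balls from the tray into the pot, and stand the empty tray flat on the bench again. Do not disturb the jar, the torch or the wrench.

Things in the scene. Friction and masses are not known exactly. Their poses are not given: they have to be found in the camera images.
- mix_pot: Open stainless mixing pot, a plain upright cylinder with straight walls: outside diameter 110 mm, height 85 mm, inside diameter 100 mm, floor 6 mm thick, 0.5 to 1 kg, loose on the bench. Wider than the gripper opens. Origin: centre of its underside; z up along its axis.
- pot_inside: The inner surface of the mixing pot (part of it; inside diameter 100 mm, rim 85 mm above the bench). Origin as for mix_pot.
- yoke: Cream docking yoke bolted to the bench: half-round wall 24 mm high, inner radius 60, outer 69 mm, open to its own -x, with two flared guides reaching 37 mm out there (134 mm apart at the tips). Behind it (x 67 to 123 mm) a block 80 mm wide, 50 mm high, with a knob to 62 mm. Origin: centre of the half-round at bench level; x runs from mouth to back.
- yoke_center (a point): Centre of the yoke's half-round, on the bench: the pot's centre belongs here.
- tray: Aluminium tray with six balls: trough, x -75 to +60 mm, 62 mm wide (56 inside), walls 32 mm, floor 3 mm, 0.2 kg. The nose (-x) has no end wall: the floor ramps up from x = -45 to a lip 15 mm high at -75 mm, so balls stay until the nose tips over 22 deg down. At +x (60 to 70 mm) an upright black grip plate, 10 mm thick, 44 mm wide (y), to 85 mm high. Origin: on the underside, mid-width.
- tray_grip (a point): Point in the middle of the grip plate, 66 mm above the tray's underside and 65 mm behind its origin (+x); to be pinched along the tray's x.
- tray_nose (a point): Middle of the pouring lip, 75 mm ahead of the tray's origin (-x) and 15 mm above the underside.
- jar: Bystander: amber glass jar with black cap, diameter 48 mm, height 85 mm, standing loose beside the yoke. Origin: centre of underside.
- torch: Bystander: black torch standing on its head, diameter 48 mm, height 95 mm, loose beside the yoke. Origin: centre of underside.
- wrench: Bystander: steel wrench 160 mm long lying loose on the far left of the bench. Origin: underside, about its middle; x along it.
- ball0: White ceramic grinding ball, diameter 20 mm, 16 g, one of six lying in the tray. Origin: its centre.
- ball1: White ceramic grinding ball, diameter 20 mm, 16 g, one of six lying in the tray. Origin: its centre.
- ball2: White ceramic grinding ball, diameter 20 mm, 16 g, one of six lying in the tray. Origin: its centre.
- ball3: White ceramic grinding ball, diameter 20 mm, 16 g, one of six lying in the tray. Origin: its centre.
- ball4: White ceramic grinding ball, diameter 20 mm, 16 g, one of six lying in the tray. Origin: its centre.
- ball5: White ceramic grinding ball, diameter 20 mm, 16 g, one of six lying in the tray. Origin: its centre.

How it is judged:
On the way, in this order (a step that is already met when the one before it is completed fails the run):
1. the empty pot stands home in the yoke (horizontal distance between mix_pot and yoke_center below 0.012 m and angle between mix_pot's own z axis and vertical below 0.1 rad and linear speed of mix_pot below 0.03 m/s), for 0.2 s.
2. all six balls are in the docked pot (horizontal distance between mix_pot and yoke_center below 0.012 m and angle between mix_pot's own z axis and vertical below 0.1 rad and horizontal distance between each of ball0, ball1, ball2, ball3, ball4, ball5 and mix_pot below 0.05 m and height (world z) of each of ball0, ball1, ball2, ball3, ball4, ball5 below 0.075 m), for 0.2 s.
At the end, for the whole second after the job is handed in: The pot stands upright in the yoke, its centre within 12 mm of the yoke's centre; all six balls are inside the pot; the tray stands flat and still on the bench, let go (all of step 2 and angle between tray's own z axis and vertical below 0.1 rad and height (world z) of tray below 0.008 m and linear speed of each of mix_pot, tray below 0.03 m/s); the robot touches nothing.
It fails at once if the pot is lifted off the bench (more than 12 mm) or tipped (more than 0.25 rad) (height (world z) of mix_pot above 0.012 m or angle between mix_pot's own z axis and vertical above 0.25 rad).
It fails at once if the fingers touch the inside of the pot (contact force between the fingers and pot_inside above 0.5 N).
It fails at once if the jar, torch or wrench is moved more than 20 mm or knocked over (distance of any of jar, torch, wrench from where it was at the start of the episode above 0.02 m or angle between any of jar, torch's own z axis and vertical above 0.3 rad).
It also fails if it takes over 72 s, if anything falls off the work surface, if the arm or the gripper's body presses on something with over 40 N, if the wrist force passes 120 N, or if a joint passes its speed limit or range.

## Working session

There is one attempt and no reset: what is moved stays moved. The work goes in short steps, Python scripts to look and compute and a tool call to move; the robot and the scene stay as the last step left them, time stands still between calls to the robot, and variables do not carry over. Pictures are saved under pics/ and viewed, at most 10 in all, crops included, and the job is handed in when it is done.

Besides the shell and the picture viewer there is one more tool, called after "Request:" as name(argument=value, ...) on one line, values as JSON. drive_tool: Moves the arm, as the interface text tells. Scaled input: -1 to 1 covers 400 mm each way for a shift and 90 degrees each way for a turn. Its arguments: {"type":"object","properties":{"increments":{"type":"array"}},"required":["increments"]}

```bash
mkdir -p pics; ls
cat > h.py <<'E'
import numpy as np, cv2
from bench import readout, capture, camera_model, job
def cam(n):
    m=camera_model(n); R=cv2.Rodrigues(np.array(m["rvec"],float))[0]; return m,R,np.array(m["tvec"],float).ravel()
def cloud(n,d):
    m,R,t=cam(n); v,u=np.mgrid[:d.shape[0],:d.shape[1]]
    P=np.stack([(u-m["cx"])*d/m["fx"],(v-m["cy"])*d/m["fy"],d],-1)
    W=(P-t)@R; W[d<=0]=np.nan; return W
def ray(n,u,v,z):
    m,R,t=cam(n); c=-R.T@t; r=R.T@np.array([(u-m["cx"])/m["fx"],(v-m["cy"])/m["fy"],1]); return c+r*(z-c[2])/r[2]
E
python3 - <<'E'
from h import *
for n in("top","scene"):
    p,d=capture(n); np.savez(f"{n}.npz",p=p,d=d); cv2.imwrite(f"pics/{n}0.png",p[...,::-1]); m,R,t=cam(n); print(n,-R.T@t)
s=readout.sense();print(s)
E
```

```text
pics
top [0.48825156 0.01059414 1.23953832]
scene [ 0.98397718 -0.31456362  0.69102597]
{'time_s': 0.1, 'joint_pos': array([ 1.06300115e+00,  3.42652496e-01,  1.52490842e+00, -1.36700568e-05,
        1.27543013e+00, -1.45983104e-01]), 'joint_vel': array([-2.30105912e-04, -1.67073164e-03, -2.75612855e-03, -7.50198603e-04,
       -2.07760585e-03,  2.19358555e-05]), 'joint_torque': array([ 1.29379914e-03, -4.34443009e+01, -2.46492380e+01, -2.48746155e-04,
        4.68269165e-03, -1.88393949e-05]), 'eef_pos': array([0.18563133, 0.49070054, 0.23070032]), 'tool_rot': array([ 1.79918893e-01,  9.83681200e-01, -6.64269620e-04, -2.18319219e-04]), 'ft_force': array([ 0.31426344,  0.69167116, -0.04961515]), 'wrist_torque': array([ 0.02889651, -0.01465211, -0.00676445]), 'finger_force': 0.0, 'gripper_width': 0.08551291036459577}
```

View pics/top0.png

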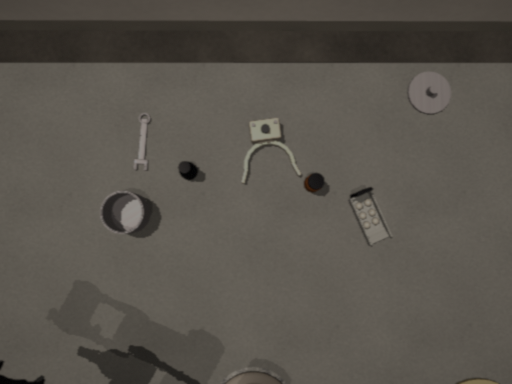

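View pics/scene0.png

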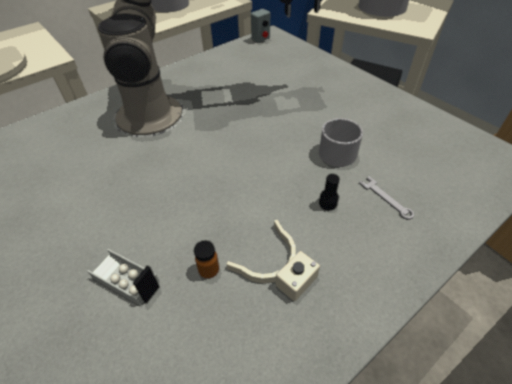

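The top view shows the pot at (124,212), torch at (188,170), yoke with its half-round around (270,172), jar at (315,183), and the tray with its grip at (362,192) and nose at (380,240). The scene view agrees. Next I measure positions.

```bash
cat > meas.py <<'E'
from h import *
def box(W,u0,u1,v0,v1): return W[v0:v1,u0:u1].reshape(-1,3)
def circ(P):
    A=np.c_[2*P[:,:2],np.ones(len(P))]; 
    s=np.linalg.lstsq(A,(P[:,:2]**2).sum(1),rcond=None)[0]; return s[:2],np.sqrt(s[2]+s[0]**2+s[1]**2)
E
python3 - <<'E'
from meas import *
f=np.load("top.npz");W=cloud("top",f["d"])
print("bench z",[np.round(W[v,u],3) for u,v in((300,300),(220,250),(400,300),(60,150))])
P=box(W,90,165,180,245);r=P[P[:,2]>.075];print("pot",circ(r),len(r),r[:,2].max(), r.min(0),r.max(0))
for n,b in(("torch",(175,203,155,185)),("jar",(300,328,168,198))):
    P=box(W,*b);P=P[P[:,2]>.06];print(n,(P.min(0)+P.max(0))/2,np.ptp(P,axis=0),circ(P))
P=box(W,235,308,112,190)
w=P[(P[:,2]>.015)&(P[:,2]<.03)]; print("yokewall",len(w),w.min(0),w.max(0))
b=P[(P[:,2]>.04)&(P[:,2]<.056)]
def rect(b):
    c,s,a=cv2.minAreaRect(b[:,:2].astype(np.float32)*1000);return np.round(c,1),np.round(s,1),round(a,1)
print("block",rect(b),b[:,2].mean())
k=P[P[:,2]>.057];print("knob",k.mean(0))
t=box(W,340,398,180,252);t=t[t[:,2]>.01];print("tray",rect(t))
g=t[t[:,2]>.06];print("grip",rect(g),g.mean(0),g[:,2].max(),len(g))
wl=t[(t[:,2]>.028)&(t[:,2]<.036)];print("walls",rect(wl))
# scene
f=np.load("scene.npz");S=cloud("scene",f["d"])
P=box(S,90,165,240,310);g=P[P[:,2]>.06];print("S grip",rect(g),g.mean(0),g[:,2].max(),len(g))
P=box(S,310,370,112,172);r=P[P[:,2]>.080];print("S pot",circ(r),r.min(0),r.max(0))
P=box(S,262,325,245,302);b=P[(P[:,2]>.044)&(P[:,2]<.056)];print("S block",rect(b))
P=box(S,185,225,235,280);P=P[P[:,2]>.08];print("S jar",P.mean(0))
P=box(S,315,345,168,215);P=P[P[:,2]>.09];print("S torch",P.mean(0))
P=box(S,220,325,215,302);w2=P[(P[:,2]>.019)&(P[:,2]<.028)]
for nm,w in(("T",w),("S",w2)):
    # half-round fit w.r.t. knob: points farther from tips
    for sel in(w[:,0]>-9,):
        q=w[sel]
        k0=k.mean(0)[:2]; d=np.hypot(*(q[:,:2]-k0).T); q=q[d<.12]
        print(nm,circ(q),len(q), rect(w))
E
```

```text
bench z [array([ 0.29 , -0.13 ,  0.001]), array([0.426, 0.086, 0.   ]), array([ 0.287, -0.401,  0.001]), array([ 0.703,  0.525, -0.003])]
pot (array([0.52896723, 0.32794431]), np.float64(0.05204268349131719)) 344 0.09124648473940561 [0.47521965 0.27402128 0.0750074 ] [0.5818937  0.3821752  0.09124648]
torch [0.64104114 0.16929955 0.08030336] [0.0305917  0.03002199 0.0402286 ] (array([0.64064067, 0.16901947]), np.float64(0.011916901426593714))
jar [ 0.60424945 -0.16628309  0.07649669] [0.04208989 0.04179385 0.03242275] (array([ 0.60463532, -0.16561664]), np.float64(0.015875010129280255))
yokewall 399 [ 0.58879495 -0.15006742  0.01520198] [0.74786099 0.02505802 0.02999453]
block (array([679. , -70.2]), array([226.8,  89. ]), 25.1) 0.05049635995653019
knob [ 0.73470768 -0.0486195   0.06234485]
tray (array([ 515.7, -318.2]), array([145.4,  64.2]), 23.3)
grip (array([ 577.6, -290.8]), array([10.1, 44.2]), 22.7) [ 0.57704997 -0.28899201  0.08368881] 0.09084227724586455 79
walls (array([ 516.1, -318.2]), array([144.5,  63.8]), 23.1)
S grip (array([ 579.5, -288.5]), array([11.2, 43.9]), 23.3) [ 0.58181036 -0.28864815  0.07685137] 0.08657610610821355 255
S pot (array([0.53114992, 0.33145861]), np.float64(0.05228185019764217)) [0.47721691 0.27705567 0.08002939] [0.58624642 0.38833397 0.08788393]
S block (array([750.3, -34.6]), array([54.8, 80.2]), 7.9)
S jar [ 0.6081917  -0.16430365  0.08451512]
S torch [0.64389828 0.1717227  0.09456164]
T (array([ 0.65540459, -0.05019043]), np.float64(0.06501932288043327)) 338 (array([668.7, -70. ]), array([177.1, 140.9]), 83.5)
S (array([ 0.69248218, -0.04542786]), np.float64(0.0648365589942988)) 467 (array([698.3, -41.1]), array([159.4, 163.7]), 7.2)
```

Request:
drive_tool(increments=[[0,0,0,0,0,0.088,-0.4],[0,0,0,0,0,0.088,-0.4],[0,0,0,0,0,0.088,-0.4],[0,0,0,0,0,0.088,-0.4],[0,0,0,0,0,0.088,-0.4],[0,0,0,0,0,0.088,-0.4],[0,0,0,0,0,0.088,-0.4],[0,0,0,0,0,0.088,-0.4],[0,0,0,0,0,0.087,-0.4],[-0.014,0.109,0,0,0,0,-0.4],[-0.014,0.109,0,0,0,0,-0.4],[-0.014,0.109,0,0,0,0,-0.4],[-0.014,0.109,0,0,0,0,-0.4],[-0.014,0.109,0,0,0,0,-0.4],[-0.014,0.109,0,0,0,0,-0.4],[-0.014,0.109,0,0,0,0,-0.4],[-0.014,0.109,0,0,0,0,-0.4],[0,0,0,0,0,0,-0.4],[0,0,0,0,0,0,-0.4]])

```text
time_s: 2.0
eef_pos: [0.5334, 0.4339, 0.2298]
tool_rot: [0.719, 0.695, -0.001, -0.0]
ft_force: [-0.9, -0.0, 0.4]
gripper_width: 0.0596
finger_force: 0.0
```

Run:
```python
from meas import *
def rect(b):
    c,s,a=cv2.minAreaRect(b[:,:2].astype(np.float32)*1000);return np.round(c,1),np.round(s,1),round(a,1)
T=cloud("top",np.load("top.npz")["d"]);P=box(T,235,302,112,190)
P=P[~(np.hypot(P[:,0]-.606,P[:,1]+.166)<.035)]
b=P[(P[:,2]>.04)&(P[:,2]<.057)&(P[:,0]>.7)];print("T block",rect(b))
k=P[(P[:,2]>.058)&(P[:,0]>.7)];print("knob",k.mean(0))
w=P[(P[:,2]>.019)&(P[:,2]<.029)&(P[:,0]<.74)]
S=cloud("scene",np.load("scene.npz")["d"]);Q=box(S,222,300,215,290);Q=Q[(Q[:,2]>.019)&(Q[:,2]<.028)&(Q[:,0]<.74)]
for n,q in(("T",w),("S",Q)):
    c=np.array([.655,-.05])
    for _ in range(10):
        r=q[:,:2]-c; x=r@[np.cos(.148),np.sin(.148)]; s=q[(x>-.01)&(abs(np.hypot(*r.T)-.0645)<.012)]; c,R=circ(s)
    print(n,c,R,len(s),np.hypot(*(s[:,:2]-c).T).min(),np.hypot(*(s[:,:2]-c).T).max())
    # tips: points with x<-.02
    f=q[(x<-.02)]; y=(f[:,:2]-c)@[-np.sin(.148),np.cos(.148)]; xx=(f[:,:2]-c)@[np.cos(.148),np.sin(.148)]
    print("tips y",y[y>0].max(),y[y<0].min(),"x",xx.min())
s=readout.sense();print(s["eef_pos"],s["tool_rot"],s["gripper_width"],s["time_s"])
```

```text
T block (array([748. , -37.8]), array([55. , 80.1]), 7.3)
knob [ 0.74899873 -0.03781885  0.06280952]
T [ 0.65522073 -0.04984124] 0.06461966923439161 273 0.0591755580490182 0.07471628575162745
tips y 0.08091455776975456 -0.08049410190097202 x -0.039205617033192225
S [ 0.65481892 -0.0472066 ] 0.06554198769685647 353 0.05925906862101198 0.07312278456792788
tips y 0.08315986489074843 -0.08056263026710812 x -0.037557989836928304
[0.53337992 0.43385724 0.22982038] [ 7.19452182e-01  6.94540981e-01 -1.10291023e-03 -4.07283119e-04] 0.05959909568686818 2.0
```

Request:
drive_tool(increments=[[0,0,0.1,0,0,0,-0.4],[0,0,0.1,0,0,0,-0.4],[0,0,0.1,0,0,0,-0.4],[0,0,0.1,0,0,0,-0.4],[0,0,0.07,0,0,0,-0.4],[0,0,0.03,0,0,0,-0.4],[0,0,0,0,0,0,-0.4],[-0.05,0,0,0,0,0,-0.4],[-0.05,0,0,0,0,0,-0.4],[-0.025,0,0,0,0,0,-0.4],[-0.025,0,0,0,0,0,-0.4],[-0.025,0,0,0,0,0,-0.4],[-0.05,0,0,0,0,0,-0.4],[-0.05,0,0,0,0,0,-0.4]])

```text
time_s: 3.4
eef_pos: [0.5304, 0.3262, 0.0334]
tool_rot: [0.718, 0.696, 0.003, 0.0]
ft_force: [0.3, 5.1, 3.6]
gripper_width: 0.06
finger_force: 0.2
```

Request:
drive_tool(increments=[[-0.05,0,0,0,0,0,-0.4],[-0.05,0,0,0,0,0,-0.4],[-0.05,0,0,0,0,0,-0.4],[-0.05,0,0,0,0,0,-0.4],[-0.05,0,0,0,0,0,-0.4],[-0.05,0,0,0,0,0,-0.4],[-0.05,0,0,0,0,0,-0.4],[-0.05,0,0,0,0,0,-0.4],[-0.05,0,0,0,0,0,-0.4],[-0.05,0,0,0,0,0,-0.4],[-0.05,0,0,0,0,0,-0.4],[-0.05,0,0,0,0,0,-0.4],[-0.05,0,0,0,0,0,-0.4],[-0.05,0,0,0,0,0,-0.4],[-0.04,0,0,0,0,0,-0.4],[-0.03,0,0,0,0,0,-0.4],[-0.03,0,0,0,0,0,-0.4],[-0.02,0,0,0,0,0,-0.4],[-0.01,0,0,0,0,0,-0.4]])

```text
time_s: 5.3
eef_pos: [0.5186, -0.0073, 0.0319]
tool_rot: [0.719, 0.695, 0.001, 0.0]
ft_force: [-0.1, 6.0, 3.8]
gripper_width: 0.0597
finger_force: 0.0
```

Request:
drive_tool(increments=[[0.03,0,0,0,0,0,-0.4],[0.1,0,0,0,0,0,-0.4],[0.1,0,0,0,0,0,-0.4],[0,0,-0.12,0,0,0,-0.4],[0,0,-0.12,0,0,0,-0.4],[0,0,-0.12,0,0,0,-0.4],[0,-0.1,0,0,0,0,-0.4],[0,-0.1,0,0,0,0,-0.4],[0,-0.1,0,0,0,0,-0.4],[0,0,0,0,0,0,-0.4]])

```text
time_s: 6.3
eef_pos: [0.3958, 0.0896, 0.1747]
tool_rot: [0.718, 0.696, -0.002, -0.002]
ft_force: [0.5, -0.1, 0.8]
gripper_width: 0.0597
finger_force: 0.0
```

Run:
```python
from meas import *
p,d=capture("top");cv2.imwrite("pics/top1.png",p[...,::-1]);T=cloud("top",d).reshape(-1,3)
p,d=capture("scene");S=cloud("scene",d).reshape(-1,3)
c=np.array([.511,-.068])
for n,W,z in(("T",T,.075),("S",S,.08)):
    q=W[(np.hypot(*(W[:,:2]-c).T)<.1)&(W[:,2]>z)&(W[:,2]<.093)]; print(n,circ(q),len(q),q.min(0),q.max(0))
s=readout.sense();print(s["eef_pos"],s["tool_rot"],s["joint_pos"],s["time_s"])
```

```text
T (array([ 0.51649843, -0.06512877]), np.float64(0.0520164161430588)) 281 [ 0.46200776 -0.11857213  0.07559544] [ 0.56929073 -0.01085215  0.09204176]
S (array([ 0.51845686, -0.06244061]), np.float64(0.05218294411434291)) 365 [ 0.46288965 -0.11666943  0.08004328] [ 0.5729304  -0.00784876  0.08731624]
[0.40110562 0.08931848 0.17566409] [7.18505459e-01 6.95521079e-01 3.04953354e-04 4.91151903e-04] [ 3.23446516e-02  1.95110650e-01  1.90014043e+00 -3.67273792e-04
  1.04522986e+00  6.50349952e-02] 6.4
```

View pics/top1.png

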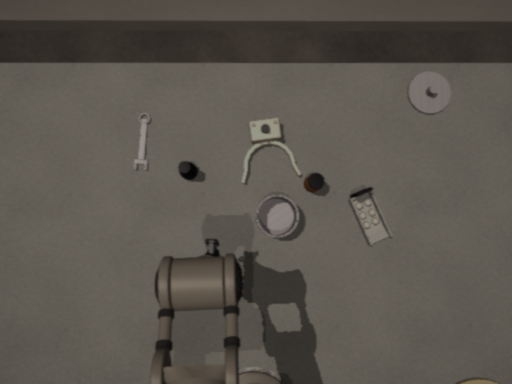

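Pot now stands at pixel (277,216), i.e. (0.517,-0.064), squarely before the yoke mouth; jar and torch untouched. Re-approach from behind.

Request:
drive_tool(increments=[[0,0,0,0,0,0.091,-0.4],[0,0,0,0,0,0.091,-0.4],[0,0,0,0,0,0.091,-0.4],[0,0,0,0,0,0.091,-0.4],[0,0,0,0,0,0.091,-0.4],[0,0,0,0,0,0.091,-0.4],[0,0,0,0,0,0.091,-0.4],[0,0,0,0,0,0.091,-0.4],[0,0,0,0,0,0.09,-0.4],[0,0,0,0,0,0.09,-0.4],[0,0.1,0,0,0,0,-0.4],[0,0.1,0,0,0,0,-0.4],[0,0.1,0,0,0,0,-0.4],[0,0.11,0,0,0,0,-0.4],[0,0,0,0,0,0,-0.4],[0,0,0,0,0,0,-0.4]])

```text
time_s: 8.0
eef_pos: [0.4203, -0.0751, 0.175]
tool_rot: [0.999, 0.054, -0.0, -0.0]
ft_force: [-0.7, -0.0, -0.5]
gripper_width: 0.0599
finger_force: 0.0
```

Request:
drive_tool(increments=[[0,0,0.09,0,0,0,-0.4],[0,0,0.09,0,0,0,-0.4],[0,0,0.09,0,0,0,-0.4],[0,0,0.06,0,0,0,-0.4],[0,0,0.03,0,0,0,-0.4],[0,0,0,0,0,0,-0.4]])

```text
time_s: 8.6
eef_pos: [0.4188, -0.0725, 0.0297]
tool_rot: [0.998, 0.056, -0.002, -0.001]
ft_force: [-0.8, 0.1, 0.3]
gripper_width: 0.0598
finger_force: 0.0
```

Request:
drive_tool(increments=[[0.05,0,0,0,0,0,-0.4],[0.03,0,0,0,0,0,-0.4],[0.025,0,0,0,0,0,-0.4],[0.025,0,0,0,0,0,-0.4],[0.04,0,0,0,0,0,-0.4],[0.05,0,0,0,0,0,-0.4],[0.05,0,0,0,0,0,-0.4],[0.05,0,0,0,0,0,-0.4],[0.04,0,0,0,0,0,-0.4],[0.03,0,0,0,0,0,-0.4],[0.02,0,0,0,0,0,-0.4],[0.02,0,0,0,0,0,-0.4],[0.01,0,0,0,0,0,-0.4],[0.01,0,0,0,0,0,-0.4],[0,0,0,0,0,0,-0.4]])

```text
time_s: 10.1
eef_pos: [0.5985, -0.054, 0.0314]
tool_rot: [0.998, 0.056, 0.0, -0.0]
ft_force: [-2.2, 0.6, 2.4]
gripper_width: 0.0596
finger_force: 0.0
```

Run:
```python
from meas import *
s=readout.sense();print(s["eef_pos"],s["ft_force"],s["time_s"])
S=cloud("scene",capture("scene")[1]).reshape(-1,3)
c=np.array([.653,-.05]);q=S[(np.hypot(*(S[:,:2]-c).T)<.075)&(S[:,2]>.08)&(S[:,2]<.09)]; print(circ(q),len(q),q.min(0),q.max(0))
```

```text
[ 0.59846747 -0.05398096  0.03142495] [-2.17934382  0.5670323   2.43526783] 10.1
(array([ 0.65239761, -0.04698677]), np.float64(0.05455141183789845)) 521 [ 0.59300376 -0.11172356  0.08003343] [0.71152623 0.00904337 0.08998827]
```

Request:
drive_tool(increments=[[0.008,0,0,0,0,0,-0.4],[0,0,0,0,0,0,-0.4],[-0.03,0,0,0,0,0,-0.4],[-0.06,0,0,0,0,0,-0.4],[-0.068,0,0,0,0,0,-0.4],[0,0,-0.1,0,0,0,-0.7],[0,0,-0.1,0,0,0,-1],[0,0,-0.1,0,0,0,-1],[0,0,-0.1,0,0,0,-1],[0,0,-0.1,0,0,0,-1],[0,0,0,0,0,-0.091,-1],[0,0,0,0,0,-0.091,-1],[0,0,0,0,0,-0.091,-1],[0,0,0,0,0,-0.091,-1],[0,0,0,0,0,-0.091,-1],[0,0,0,0,0,-0.091,-1],[0,0,0,0,0,-0.091,-1]])

```text
time_s: 11.85
eef_pos: [0.5393, -0.0609, 0.2315]
tool_rot: [0.848, 0.53, 0.001, 0.001]
ft_force: [0.8, 0.1, -0.2]
gripper_width: 0.0855
finger_force: 0.0
```

Request:
drive_tool(increments=[[0,0,0,0,0,-0.091,-1],[0,0,0,0,0,-0.091,-1],[0,0,0,0,0,-0.091,-1],[0,0,0,0,0,-0.091,-1],[0,0,0,0,0,-0.091,-1],[0,0,0,0,0,-0.093,-1],[-0.094,-0.022,0,0,0,0,-1],[-0.094,-0.022,0,0,0,0,-1],[-0.094,-0.022,0,0,0,0,-1],[-0.094,-0.022,0,0,0,0,-1],[-0.094,-0.022,0,0,0,0,-1],[-0.094,-0.022,0,0,0,0,-1],[0,0,0,0,0,0,-1],[0,0,0,0,0,0,-1]])

```text
time_s: 13.25
eef_pos: [0.5783, -0.2899, 0.2307]
tool_rot: [0.553, 0.833, 0.0, 0.0]
ft_force: [-0.6, -0.4, -0.4]
gripper_width: 0.0855
finger_force: 0.0
```

Run:
```python
from meas import *
from scipy.spatial.transform import Rotation as Rn
s=readout.sense();print(s["eef_pos"],s["joint_pos"],s["time_s"]);R=Rn.from_quat(s["tool_rot"]).as_matrix();print(R)
print("to grip",R.T@(np.array([.5785,-.2895,.047])-s["eef_pos"])/.4)
for n in("scene","top"):
    p,d=capture(n);cv2.imwrite(f"pics/{n}2.png",p[...,::-1]);W=cloud(n,d).reshape(-1,3)
    c=np.array([.655,-.048]);q=W[(np.hypot(*(W[:,:2]-c).T)<.064)&(W[:,2]>.08)&(W[:,2]<.09)]; print(n,circ(q),len(q))
    q=W[(abs(W[:,0]-.578)<.04)&(abs(W[:,1]+.29)<.04)&(W[:,2]>.06)&(W[:,2]<.09)];print(len(q))
    if len(q): print(cv2.minAreaRect((q[:,:2]*1000).astype(np.float32)))
```

```text
[ 0.57830262 -0.28991728  0.23074247] [-5.83366519e-01  5.72727604e-01  1.15180756e+00  5.86315862e-04
  1.41695936e+00 -9.83402352e-01] 13.25
[[-3.89368670e-01  9.21081906e-01  4.01070570e-04]
 [ 9.21081962e-01  3.89368507e-01  4.29501171e-04]
 [ 2.39441508e-04  5.36653168e-04 -9.99999827e-01]]
to grip [0.00065875 0.00061417 0.45935674]
scene (array([ 0.65999756, -0.04557855]), np.float64(0.05207802270493714)) 438
256
((579.43603515625, -288.2527770996094), (10.840019226074219, 43.66048812866211), 23.19519805908203)
top (array([ 0.65813554, -0.04817219]), np.float64(0.0522031231253503)) 260
75
((577.7843627929688, -291.1614074707031), (9.926610946655273, 43.804317474365234), 22.974342346191406)
```

Request:
drive_tool(increments=[[0,0,0.1,0,0,0,-1],[0,0,0.1,0,0,0,-1],[0,0,0.1,0,0,0,-1],[0,0,0.08,0,0,0,-1],[0,0,0.05,0,0,0,-1],[0,0,0.029,0,0,0,-1],[0,0,0,0,0,0,-1],[0,0,0,0,0,0,0],[0,0,0,0,0,0,0.5],[0,0,0,0,0,0,1],[0,0,0,0,0,0,1],[0,0,0,0,0,0,1],[0,0,0,0,0,0,1],[0,0,0,0,0,0,1],[0,0,0,0,0,0,1]])

```text
time_s: 14.85
eef_pos: [0.5782, -0.2895, 0.0482]
tool_rot: [0.552, 0.834, -0.0, 0.0]
ft_force: [-3.0, -0.8, 5.4]
gripper_width: 0.0091
finger_force: 59.5
```

Request:
drive_tool(increments=[[0,0,-0.02,0,0,0,1],[0,0,-0.04,0,0,0,1],[0,0,-0.06,0,0,0,1],[0,0,-0.08,0,0,0,1],[0,0,-0.08,0,0,0,1],[0,0,-0.08,0,0,0,1],[0,0,-0.06,0,0,0,1],[0,0,-0.03,0,0,0,1],[0,0,0,0,0,0,1],[0,0,0,0,0,0,1]])

```text
time_s: 15.85
eef_pos: [0.5778, -0.2888, 0.2261]
tool_rot: [0.552, 0.834, 0.0, -0.001]
ft_force: [0.2, -0.2, -3.0]
gripper_width: 0.0094
finger_force: 58.5
```

Run:
```python
from h import *
p,d=capture("scene");cv2.imwrite("pics/scene3.png",p[...,::-1]);s=readout.sense();print(s["eef_pos"],s["joint_pos"],s["ft_force"])
```

```text
[ 0.57764151 -0.28870728  0.22559685] [-5.82193124e-01  5.75668580e-01  1.16067690e+00  2.42385364e-04
  1.40873185e+00 -9.83805495e-01] [ 0.0988051  -0.11040449 -3.23896246]
```

View pics/scene3.png

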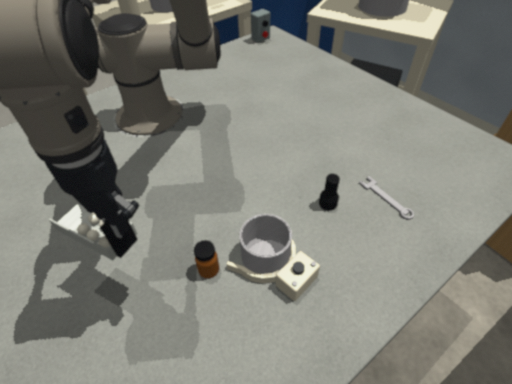

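Pot home at (266,243); tray lifted with balls still in it (~(90,225)).

Request:
drive_tool(increments=[[0,0,0,0,0,0.02,1],[0,0,0,0,0,0.042,1],[0,0,0,0,0,0.062,1],[0,0,0,0,0,0.062,1],[0,0,0,0,0,0.062,1],[0,0,0,0,0,0.062,1],[0,0,0,0,0,0.042,1],[0,0,0,0,0,0.02,1],[0,0,0,-0.022,0,0,1],[0,0,0,-0.022,0,0,1],[0,0,0,-0.022,0,0,1],[0,0,0,0,0,0,1],[0,0,0,0,0,0,1]])

```text
time_s: 17.2
eef_pos: [0.5778, -0.289, 0.2266]
tool_rot: [0.768, 0.639, 0.033, 0.039]
ft_force: [0.6, -0.7, -3.6]
gripper_width: 0.0092
finger_force: 58.6
```

```bash
cat > st.py <<'E'
from h import *
from scipy.spatial.transform import Rotation as Rn
import sys
def st():
    s=readout.sense();R=Rn.from_quat(s["tool_rot"]).as_matrix();p=s["eef_pos"]
    y=R[:,1];tau=np.degrees(np.arcsin(y[2]));psi=np.degrees(np.arctan2(y[1],y[0]))
    lip=p-R[:,1]*.140+R[:,2]*.033   # tool z = -tray z: lip is 33 mm further along tool z
    print("t",s["time_s"],"tcp",p.round(4),"tau %.1f psi %.1f"%(tau,psi),"lip",lip.round(4),"q",s["joint_pos"].round(3),"ft",s["ft_force"].round(1),"w",s["gripper_width"].round(4))
    return s,R,p,lip
if __name__=="__main__":
    s,R,p,lip=st()
    if len(sys.argv)>3: print("shift units",(R.T@(np.array(sys.argv[1:4],float)-lip)/.4).round(4))
E
python3 st.py .659 -.049 .145
```

```text
Traceback (most recent call last):
  File "st.py", line 11, in <module>
    s,R,p,lip=st()
              ~~^^
  File "st.py", line 8, in st
    print("t",s["time_s"],"tcp",p.round(4),"tau %.1f psi %.1f"%(tau,psi),"lip",lip.round(4),"q",s["joint_pos"].round(3),"ft",s["ft_force"].round(1),"w",s["gripper_width"].round(4))
                                                                                                                                                        ^^^^^^^^^^^^^^^^^^^^^^^^
AttributeError: 'float' object has no attribute 'round'
```

```bash
sed -i 's/s\["gripper_width"\].round(4)/s["gripper_width"]/' st.py; python3 st.py .659 -.049 .145
```

```text
t 17.2 tcp [ 0.5778 -0.289   0.2266] tau 5.8 psi -10.5 lip [ 0.4441 -0.2642  0.1796] q [-0.603  0.516  1.266  0.044  1.268 -0.431] ft [ 0.6 -0.7 -3.6] w 0.009235828187472398
shift units [0.6268 0.4193 0.13  ]
```

Request:
drive_tool(increments=[[0.0104,0.007,0.0022,0,0,0,1],[0.0209,0.014,0.0043,0,0,0,1],[0.0313,0.021,0.0065,0,0,0,1],[0.0418,0.028,0.0087,0,0,0,1],[0.0522,0.035,0.0108,0,0,0,1],[0.0627,0.0419,0.013,0,0,0,1],[0.0627,0.0419,0.013,0,0,0,1],[0.0627,0.0419,0.013,0,0,0,1],[0.0627,0.0419,0.013,0,0,0,1],[0.0627,0.0419,0.013,0,0,0,1],[0.0522,0.035,0.0108,0,0,0,1],[0.0418,0.028,0.0087,0,0,0,1],[0.0313,0.021,0.0065,0,0,0,1],[0.0209,0.014,0.0043,0,0,0,1],[0.0104,0.007,0.0022,0,0,0,1],[0,0,0,0,0,0,1],[0,0,0,0,0,0,1]])

```text
time_s: 18.9
eef_pos: [0.7932, -0.0738, 0.1931]
tool_rot: [0.768, 0.639, 0.033, 0.04]
ft_force: [-0.1, 0.4, -2.4]
gripper_width: 0.009
finger_force: 58.6
```

Run:
```python
from st import *
s,R,p,lip=st()
p_,d=capture("scene");cv2.imwrite("pics/scene4.png",p_[...,::-1])
# plan tilt about fixed lip: per step dtau, shift TCP in current tool axes (shift before turn)
def off(t): c,s_=np.cos(t),np.sin(t); return np.array([.140*c-.033*s_, .140*s_+.033*c])
for k0,k1 in((6,14),(14,20),(20,24),(24,28),(28,35),(35,45),(45,55)):
    a,b=np.radians([k0,k1]); D=off(b)-off(a); y=np.array([np.cos(a),np.sin(a)]); z=np.array([np.sin(a),-np.cos(a)])
    print(k0,k1,(D@y/.4).round(4),(D@z/.4).round(4),"turn",round(-(k1-k0)/90,4))
```

```text
t 18.9 tcp [ 0.7932 -0.0738  0.1931] tau 5.9 psi -10.5 lip [ 0.6596 -0.0491  0.1458] q [-1.890e-01  8.540e-01  7.280e-01  1.000e-03  1.456e+00 -7.000e-03] ft [-0.1  0.4 -2.4] w 0.009049514215932017
6 14 -0.0149 -0.0479 turn -0.0889
14 20 -0.0105 -0.0361 turn -0.0667
20 24 -0.0066 -0.0242 turn -0.0444
24 28 -0.0066 -0.0242 turn -0.0444
28 35 -0.0127 -0.042 turn -0.0778
35 45 -0.0196 -0.0595 turn -0.1111
45 55 -0.0196 -0.0595 turn -0.1111
```

View pics/scene4.png

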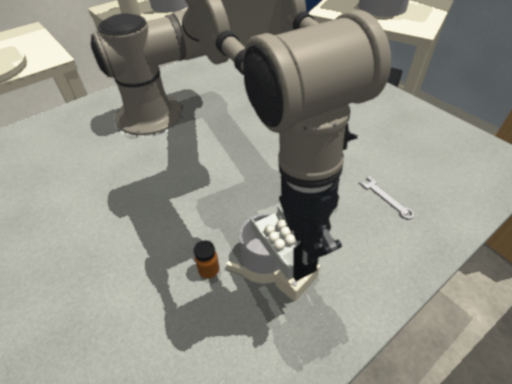

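Lip hangs over the pot centre, balls all in the tray near (280,235). Lower, then tilt gently about the lip.

Request:
drive_tool(increments=[[0,0.0056,0.018,0,0,0,1],[0,0.0056,0.018,0,0,0,1],[0,0.0056,0.018,0,0,0,1],[0,0.0056,0.018,0,0,0,1],[0,-0.0075,-0.024,-0.0445,0,0,1],[0,-0.0075,-0.024,-0.0445,0,0,1],[0,-0.0035,-0.012,-0.0222,0,0,1],[0,-0.0035,-0.012,-0.0222,0,0,1],[0,-0.0035,-0.012,-0.0222,0,0,1],[0,-0.0034,-0.012,-0.0222,0,0,1],[0,-0.0034,-0.012,-0.0222,0,0,1],[0,-0.0034,-0.012,-0.0222,0,0,1],[0,-0.0034,-0.012,-0.0222,0,0,1],[0,0,0,0,0,0,1],[0,0,0,0,0,0,1],[0,0,0,0,0,0,1],[0,0,0,0,0,0,1]])

```text
time_s: 20.65
eef_pos: [0.7767, -0.071, 0.2119]
tool_rot: [0.746, 0.621, 0.154, 0.185]
ft_force: [0.2, -0.2, -1.8]
gripper_width: 0.0093
finger_force: 59.4
```

```bash
python3 st.py .671 -.049 .117
```

```text
t 20.65 tcp [ 0.7767 -0.071   0.2119] tau 27.9 psi -10.5 lip [ 0.6703 -0.0513  0.1172] q [-0.191  0.586  1.282  0.005  0.786 -0.011] ft [ 0.2 -0.2 -1.8] w 0.009304169024553579
shift units [0.0061 0.0004 0.0007]
```

Request:
drive_tool(increments=[[0,-0.0032,-0.0105,-0.0195,0,0,1],[0,-0.0032,-0.0105,-0.0195,0,0,1],[0,-0.0032,-0.0105,-0.0195,0,0,1],[0,-0.0032,-0.0105,-0.0195,0,0,1],[0,0,0,0,0,0,1],[0,0,0,0,0,0,1],[0,0,0,0,0,0,1],[0,-0.0039,-0.0119,-0.0222,0,0,1],[0,-0.0039,-0.0119,-0.0222,0,0,1],[0,-0.0039,-0.0119,-0.0222,0,0,1],[0,-0.0039,-0.0119,-0.0222,0,0,1],[0,-0.0039,-0.0119,-0.0222,0,0,1],[0,-0.0039,-0.0119,-0.0222,0,0,1],[0,-0.0039,-0.0119,-0.0222,0,0,1],[0,-0.0039,-0.0119,-0.0222,0,0,1],[0,-0.0039,-0.0119,-0.0222,0,0,1],[0,-0.0039,-0.0119,-0.0222,0,0,1],[0,0,0,0,0,0,1],[0,0,0,0,0,0,1],[0,0,0,0,0,0,1]])

```text
time_s: 22.65
eef_pos: [0.739, -0.0618, 0.2952]
tool_rot: [0.698, 0.581, 0.267, 0.321]
ft_force: [0.7, 0.4, -2.0]
gripper_width: 0.0094
finger_force: 60.3
```

Run:
```python
from st import *
st()
p_,d=capture("scene");q,d=capture("top")
a=cv2.resize(p_[160:340,160:370],None,fx=2.4,fy=2.4);cv2.imwrite("pics/s5.png",a[...,::-1])
```

```text
t 22.65 tcp [ 0.739  -0.0618  0.2952] tau 49.4 psi -10.5 lip [ 0.674  -0.0498  0.1674] q [-0.188  0.349  1.648  0.013  0.283 -0.016] ft [ 0.7  0.4 -2. ] w 0.009426367737479532
```

View pics/s5.png

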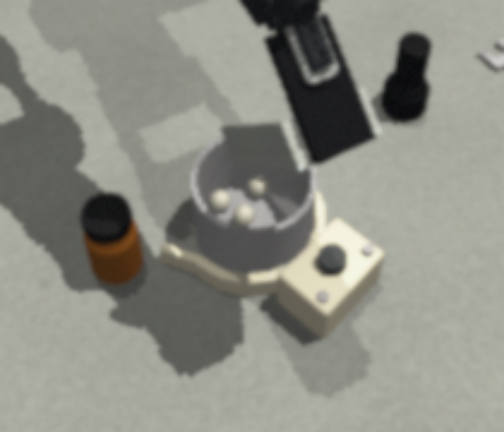

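Request:
drive_tool(increments=[[0,0,0,0.08,0,0,1],[0,0,0,0.08,0,0,1],[0,0,0,0.08,0,0,1],[0,0,0,0.08,0,0,1],[0,0,0,0.08,0,0,1],[0,0,0,0.08,0,0,1],[0,0,0,0,0,0,1],[0,0,0,0,0,0,1],[0,0,0,0,0,0,1]])

```text
time_s: 23.65
eef_pos: [0.7389, -0.0616, 0.2959]
tool_rot: [0.768, 0.639, 0.036, 0.043]
ft_force: [-0.3, 0.3, -2.0]
gripper_width: 0.0093
finger_force: 60.1
```

Run:
```python
from st import *
s,R,p,lip=st()
p_,d=capture("scene");a=cv2.resize(p_[130:310,170:380],None,fx=2.4,fy=2.4);cv2.imwrite("pics/s6.png",a[...,::-1])
```

```text
t 23.65 tcp [ 0.7389 -0.0616  0.2959] tau 6.4 psi -10.5 lip [ 0.6057 -0.037   0.2474] q [-0.186  0.685  0.784  0.     1.561 -0.004] ft [-0.3  0.3 -2. ] w 0.009282127479887227
```

View pics/s6.png

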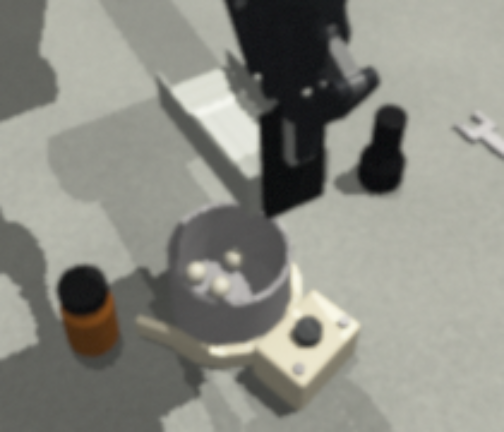

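Request:
drive_tool(increments=[[0,0,0,0.0355,0,0,1],[0,0,0,0.0355,0,0,1],[-0.042,-0.0143,0.015,0,0,0,1],[-0.084,-0.0286,0.03,0,0,0,1],[-0.084,-0.0286,0.03,0,0,0,1],[-0.084,-0.0286,0.03,0,0,0,1],[-0.084,-0.0286,0.03,0,0,0,1],[-0.084,-0.0286,0.03,0,0,0,1],[-0.084,-0.0286,0.03,0,0,0,1],[-0.084,-0.0286,0.03,0,0,0,1],[-0.042,-0.0143,0.015,0,0,0,1],[0,0,0,0,0,0,1],[0,0,0,0,0,0,1],[0,0,0,0,0,0,1]])

```text
time_s: 25.1
eef_pos: [0.6011, -0.3081, 0.2013]
tool_rot: [0.768, 0.64, -0.0, 0.0]
ft_force: [-0.5, 0.1, -1.5]
gripper_width: 0.009
finger_force: 60.1
```

Run:
```python
from st import *
s,R,p,lip=st();print(R[2])
for n in("top","scene"):
    p_,d=capture(n); W=cloud(n,d)
    if n=="top":
        a=cv2.resize(p_[110:260,170:400],None,fx=3,fy=3);cv2.imwrite("pics/t7.png",a[...,::-1])
    q=W.reshape(-1,3);m=(np.hypot(q[:,0]-.659,q[:,1]+.047)<.045)
    br=(p_.reshape(-1,3).min(1)>130); b=q[m&br]; print(n,len(b),np.nanmin(b[:,2]) if len(b) else 0,np.nanmax(b[:,2]) if len(b) else 0)
    r=q[(np.hypot(q[:,0]-.657,q[:,1]+.047)<.064)&(q[:,2]>.08)&(q[:,2]<.09)]; print(circ(r) if 0 else len(r))
```

```text
t 25.1 tcp [ 0.6011 -0.3081  0.2013] tau 0.0 psi -10.4 lip [ 0.4634 -0.2829  0.1682] q [-0.587  0.647  1.099 -0.     1.395 -0.405] ft [-0.5  0.1 -1.5] w 0.009011949385893519
[-6.25084936e-04  4.50845222e-04 -9.99999703e-01]
top 12 0.024314041770835567 0.029273297953978896
271
scene 291 0.002604892873057558 0.02786573149289305
424
```

View pics/t7.png

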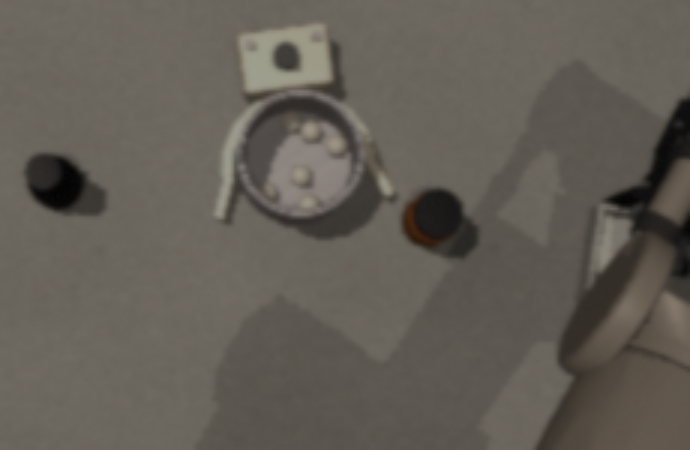

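All six balls are in the docked pot, at (291,122), (311,130), (336,146), (302,177), (271,190), (308,203). Set the tray down.

Request:
drive_tool(increments=[[0,0,0.1,0,0,0,1],[0,0,0.1,0,0,0,1],[0,0,0.08,0,0,0,1],[0,0,0.05,0,0,0,1],[0,0,0.025,0,0,0,1],[0,0,0.015,0,0,0,1],[0,0,0.01,0,0,0,1],[0,0,0.003,0,0,0,1],[0,0,0,0,0,0,1],[0,0,0,0,0,0,1]])

```text
time_s: 26.2
eef_pos: [0.6006, -0.3097, 0.0482]
tool_rot: [0.769, 0.639, -0.0, 0.0]
ft_force: [-0.3, 1.7, 2.2]
gripper_width: 0.0095
finger_force: 60.7
```

Contact with the bench; release and rise.

Request:
drive_tool(increments=[[0,0,0,0,0,0,0.5],[0,0,0,0,0,0,0],[0,0,0,0,0,0,-0.5],[0,0,0,0,0,0,-1],[0,0,0,0,0,0,-1],[0,0,-0.03,0,0,0,-1],[0,0,-0.06,0,0,0,-1],[0,0,-0.1,0,0,0,-1],[0,0,-0.1,0,0,0,-1],[0,0,-0.1,0,0,0,-1],[-0.1,0,0,0,0,0,-1],[-0.1,0,0,0,0,0,-1],[-0.1,0,0,0,0,0,-1],[-0.1,0,0,0,0,0,-1],[0,0,0,0,0,0,-1],[0,0,0,0,0,0,-1],[0,0,0,0,0,0,-1]])

```text
time_s: 27.9
eef_pos: [0.5715, -0.4657, 0.2035]
tool_rot: [0.769, 0.64, -0.0, -0.001]
ft_force: [-0.1, 0.5, 0.1]
gripper_width: 0.0856
finger_force: 0.0
```

Run:
```python
from meas import *
s=readout.sense();print(s["eef_pos"],s["joint_vel"].round(3),s["time_s"])
for n in("top","scene"):
    p,d=capture(n);W=cloud(n,d).reshape(-1,3)
    if n=="scene": cv2.imwrite("pics/s8.png",p[...,::-1])
    q=W[(np.hypot(W[:,0]-.657,W[:,1]+.047)<.064)&(W[:,2]>.08)&(W[:,2]<.09)];print(n,circ(q))
    q=W[(np.hypot(W[:,0]-.6,W[:,1]+.31)<.04)&(W[:,2]>.04)&(W[:,2]<.1)]
    if len(q): print(len(q),q[:,2].max(),cv2.minAreaRect((q[:,:2]*1000).astype(np.float32)))
```

```text
[ 0.57145733 -0.46566615  0.20351417] [ 0.014 -0.007  0.005 -0.002 -0.002 -0.003] 27.9
top (array([ 0.65804827, -0.04827908]), np.float64(0.052063577714318264))
115 0.09073608851924887 ((600.7899169921875, -310.5000305175781), (42.49108123779297, 10.756730079650879), 79.72813415527344)
scene (array([ 0.66000201, -0.04564734]), np.float64(0.05210457993002324))
406 0.0868298280807224 ((601.998779296875, -308.1933288574219), (44.10968017578125, 11.740850448608398), 81.56927490234375)
```

View pics/s8.png

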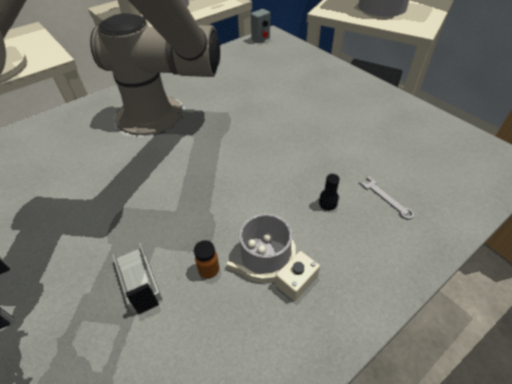

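The empty tray stands flat at (137,280), the pot is docked with the balls in it at (265,243), the jar, torch and wrench are unmoved, and the arm is clear.

```bash
python3 -c "
from bench import job;print(job.job_done())"
```

```text
the job is handed in; nothing more can be done
None
```

Job handed in at about 28 s: the pot is home in the yoke (about 4 mm from centre by my measurement), all six balls are in it, the empty tray stands flat on the bench, and the jar, torch and wrench are undisturbed; the hand-in gave no verdict.

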